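Hang the bottle holder on the service pedestal and load it

TASK

Hang the empty steel bottle holder on the two headed studs of the light grey service pedestal: slip both keyholes over the stud heads and slide the holder down until it sits fully home, locked behind the heads. Then stand the small amber bottle upright in the holder's pocket, right down on its floor, and let go. Keep the bottle upright, drop neither bottle nor holder, and leave the large bottle, the tube rack and the beaker where they are.

Things in the scene. Friction and masses are not known exactly. Their poses are not given: they have to be found in the camera images.
- pedestal: Light grey steel service pedestal fixed to the bench: 110 mm deep (its x), 300 long (y), 160 high. Origin: centre of its underside, z up. x points out of the front, the flat upright face 55 from the origin that bears the two studs. A white socket plate (86 square, centred at y=-88, z=85, 6 proud) is on the front; a brass gas tap 45 high stands on the top at x=-10, y=-115. The top is else clear.
- stud_a (a point): Dark steel stud at the pedestal's y=+101, 142 mm above the bench. Point: on the stud's axis, 2.75 out from the face, mid-shank. Shank 6 in diameter, 5.5 long from face to head; head 14 in diameter, 3.5 thick, rim bevelled; it sticks out 9 in all. Axes as the pedestal's.
- stud_b (a point): The second stud, alike, at the pedestal's y=+9: 92 mm from stud_a, same height.
- holder: Bottle holder of 3 mm sheet steel, 0.22 kg, loose, standing on the bench. Origin: on its underside, below the pocket's centre. x: away from the back plate, y: along it, z up. Back plate: x=-29 to -26, 128 mm wide (y), 70 high from the underside; its wings past the pocket carry the keyholes. Hung: plate flat on the pedestal's front, all axes as the pedestal's, plate top 2 below the pedestal's top.
- pocket (a point): Centre of the holder's square, open-topped pocket, half-way up it (25 mm above the holder's underside); axes as the holder's. Inside 52 x 52, floor 3 thick. Two upright side walls, 58 over their outsides (y), x=-26 to +29, 50 high: grip across these from above. Front lip 28 high.
- slot_a (a point): Keyhole in the wing at the holder's y=+46; goes on stud_a. Point: where the stud's axis lies when fully home, 54 mm above the holder's underside, mid-thickness of the plate (x=-27.5). The round opening, 20 wide, is centred 22 below this point and narrows upward into a slot 9 wide that ends 3 above the point. Axes as the holder's.
- slot_b (a point): The same for the keyhole at the holder's y=-46; goes on stud_b, 92 mm from slot_a.
- seat (a point): Where the small bottle's centre lies when it stands in the pocket: on the pocket's axis, 62 mm above the holder's underside. Axes as the holder's.
- bottle_mid (a point): Small closed amber bottle, 0.17 kg, loose, upright on the bench, 118 mm high. Point: its centre, half-way up; z is its axis. Body 46 in diameter, straight up to 86 above the foot; cap 28.5 in diameter from 98 up. 3 spare on each side in the pocket. Seated, its straight body shows 39 above the pocket's side walls and only 19 above the back plate: grip it high, fingers apart along the holder's y.
- big_bottle_mid (a point): Large amber bottle, a bystander: 70 mm in diameter, 152 high, same shape as the small one. Point: its centre.
- tube_rack_mid (a point): Grey rack of small capped tubes, a bystander: 100 x 200 (its y) x 52 mm high. Point: 23 above its underside.
- beaker_mid (a point): Empty glass beaker, a bystander: 70 mm in diameter, 90 high. Point: its centre.
Mind the look-alikes: they are no part of the job. What is shaped like the holder but purple is not meant.

How it is judged:
By the outcome, as a careful person would: the job done as asked, in the order asked, and still so for the second after the job is handed in, with the robot touching nothing.
It also fails if it takes over 69 s, if anything falls off the work surface, if the arm or the gripper's body presses on something with over 40 N, if the wrist force passes 120 N, or if a joint passes its speed limit or range.

ROBOT

A 6-joint arm with a two-finger parallel gripper is mounted at the origin on the work surface. World frame = base frame: x ahead of the robot, y to its left, z up, the work surface at z = 0. Lengths are in m, angles in rad, forces in N, time in s.
With the tool pointing down it reaches from about 0.375 to 0.9 m from the base axis. Payload 3.1 kg.
Tool frame: the origin (TCP) lies on the centre line of the jaws, within the pads' length; the fingertips stand robot.nose_length ahead of it and the grasp point (between the pads) lies 6 mm ahead of it (robot.nose_length is the distance from the TCP to the fingertips, in m); z points along the fingers, y is the line along which they close (so a half turn about z gives the same grasp; the last joint's range is limited). The gripper opens to 87 mm and grips with 3 to 60 N. Pads are 19 mm wide; open, the fingers measure 117 mm over their backs; the gripper's body (75 mm by 190 mm) begins 51 mm behind the grasp point.
Start: joints at [1.159, 0.527, 1.433, -0, 1.181, -0.178], TCP at [0.144, 0.608, 0.248] pointing down, gripper open.
Joint ranges: [-3.08, 3.08], [-0.75, 2.2], [0.22, 2.44], [-1.43, 4.57], [0, 2.65], [-2.85, 2.85]. Speed limits (rad/s): [2.79, 2.79, 3.14, 3.14, 3.14, 3.14].

INTERFACE

Orientations are given as a unit quaternion [x, y, z, w].
In Python, from rig import robot gives the robot as it stands.
- The arm moves only by the shell command python3 -m crank 'ROWS' [FORCE]. ROWS is JSON, one flat list of numbers, 7 for each row, row after row: the shift along the tool's x, y, z in mm, then the turn, a rotation vector about the tool's x, y, z in degrees, then the closure in counts, from 0 (fully open) to 255 (shut). In form: [x, y, z, ax, ay, az, fingers, x, y, z, ax, ay, az, fingers, ...]. A call has exactly 5 rows; each row is the pose to reach, as a shift and turn from the pose commanded when the call began, along the tool's axes at that moment; what a row does not reach only later rows make up. A row lasts 1/12 s, in which the tool goes at most 41.7 mm and 7.16 degrees, less where a joint would pass 70% of its speed; a pose out of reach is approached as far as the arm can. A call with a gripper value outside its range is refused whole. The fingers move at their own pace and stop on an object; FORCE is the grip in N (left out, the last holds). Time passes only in rows, so rows that repeat a pose let the fingers close, or fill a call up. It gives the time, the measured TCP pose, the force, the opening and the grip force at its end, in the units of the state.
- robot.get_obs(): the state, without advancing time (a new reading comes with each control period).
- robot.camera(name): name is "side" or "top" or "wrist"; returns a dict with "pixels" (384x512x3 uint8, red, green, blue), "intrinsics" (3x3 intrinsics, pixels), "extrinsics" (4x4, takes a point from camera to world coordinates); the wrist camera has in their place "mount" (4x4, takes a point from camera to tool coordinates, whose origin is the TCP and whose axes are the flange's). Camera axes: x right, y down, z forward; pixel columns grow to the right and rows downward; lengths in m; the calibration is good to about 2 mm. A picture is of the moment at which its call begins: read the wrist's pose just before it. There is no depth.
- robot.hand_in(): hands the job in; it is judged then, once.
The state is a dict: "time": time; "q": joint angles; "joint_velocities": joint speeds; "joint_torque": joint torques, N m; "position": TCP position; "tool_rot": TCP orientation; "ft_force": force on the tool from outside, world axes, zero at the start; "moment": the same for the moment, N m; "grip_width": finger opening in m; "grip_force": force on a finger pad.
Only numpy, scipy, OpenCV 4.12 (cv2) and the standard library are available. Lean on these libraries where they do the work, as an engineer would, in place of code of your own. Each camera call takes 0.05 s, during which the arm holds its last target. There are 200 camera calls.

## Working session

There is one attempt and no reset: what is moved stays moved. The work goes in short steps, Python scripts to look and compute and a shell command to move; the robot and the scene stay as the last step left them, time stands still between calls to the robot, and variables do not carry over. Pictures are saved under pics/ and viewed, at most 10 in all, crops included, and the job is handed in when it is done.

```bash
ls; mkdir -p pics
cat > h.py <<'E'
from rig import robot
import numpy as np, cv2
from scipy.spatial.transform import Rotation as R
def snap(n,f):
    o=robot.get_obs(); c=robot.camera(n)
    cv2.imwrite('pics/'+f+'.png',c['pixels'][:,:,::-1])
    if n=='wrist':
        T=np.eye(4);T[:3,:3]=R.from_quat(o['tool_rot']).as_matrix();T[:3,3]=o['position'];E=T@np.array(c['mount'])
    else: E=np.array(c['extrinsics'])
    np.savez('pics/'+f+'.npz',K=c['intrinsics'],E=E); return c
def ray(f,u,v):
    d=np.load('pics/'+f+'.npz');r=d['E'][:3,:3]@np.linalg.solve(d['K'],[u,v,1]);return d['E'][:3,3],r
def atz(f,u,v,z):
    p,r=ray(f,u,v);return p+r*(z-p[2])/r[2]
def proj(f,P):
    d=np.load('pics/'+f+'.npz');q=np.linalg.inv(d['E'])@np.append(P,1);q=d['K']@q[:3];return q[:2]/q[2]
def togo(P,yaw=None):
    o=robot.get_obs();M=R.from_quat(o['tool_rot']).as_matrix()
    return np.round(M.T@(np.array(P)-o['position'])*1000,1)
E
python3 - <<'E'
from h import *
np.set_printoptions(precision=4,suppress=True)
o=robot.get_obs();print(o);print(robot.nose_length)
a=snap('top','t0')['pixels'];b=snap('side','s0')['pixels']
for f in('t0','s0'):d=np.load('pics/'+f+'.npz');print(d['K'],d['E'])
E
```

```text
pics
{'time': 0.0, 'q': array([ 1.1595,  0.5285,  1.4339,  0.    ,  1.1814, -0.1785]), 'joint_velocities': array([ 0.    , -0.0005,  0.0019, -0.001 , -0.0001, -0.002 ]), 'joint_torque': array([ -0.0012, -44.0042, -17.659 ,   0.0632,   0.0583,  -0.0002]), 'position': array([0.1439, 0.6075, 0.2466]), 'tool_rot': array([ 0.1161,  0.9932, -0.0011, -0.0003]), 'ft_force': array([-0.3865, -0.0267,  0.0133]), 'moment': array([-0.0284,  0.0765,  0.0227]), 'grip_force': 0.0, 'grip_width': 0.08712702749163324}
0.025
[[484.139    0.     255.0536]
 [  0.     484.139  187.1581]
 [  0.       0.       1.    ]] [[ 0.0039 -0.9849  0.1732  0.3865]
 [-0.9997 -0.0077 -0.0217 -0.0294]
 [ 0.0227 -0.1731 -0.9846  1.2451]
 [ 0.      0.      0.      1.    ]]
[[369.5868   0.     265.6998]
 [  0.     369.5868 194.3476]
 [  0.       0.       1.    ]] [[ 0.784  -0.3182  0.533   0.0477]
 [-0.6205 -0.3763  0.6881 -0.7395]
 [-0.0184 -0.8702 -0.4924  0.6236]
 [ 0.      0.      0.      1.    ]]
```

View pics/t0.png

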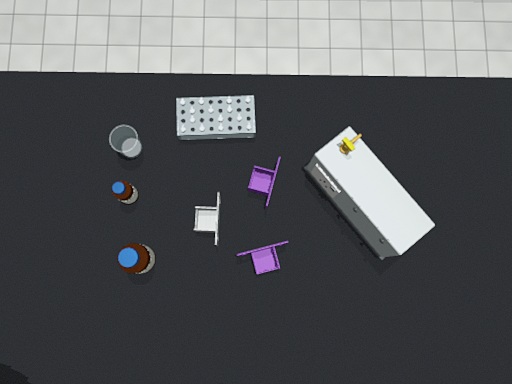

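View pics/s0.png

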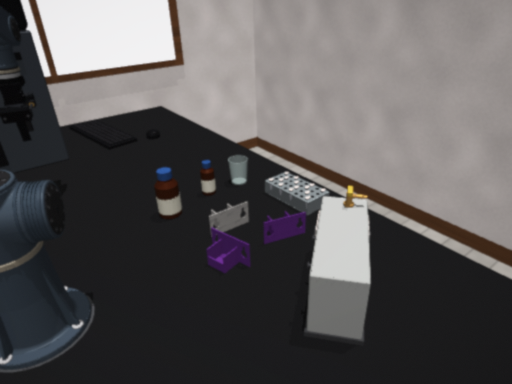

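The top view shows what could be taken for the holder: grey at (207,219), purple at (262,181) and purple at (265,260). I choose the grey one. The bottle could be the small one (cap at 122,188) or the large one (cap at 128,257), and I choose the small one. The pedestal is at (372,195) with its tap at (348,145). The studs are on its lower-left face, near (340,210) and (382,243). Next is a close crop to check.

Run:
```python
import cv2,numpy as np
a=cv2.imread('pics/t0.png')
h=cv2.resize(a[185:251,182:232],None,fx=6,fy=6,interpolation=cv2.INTER_CUBIC)
p=cv2.resize(a[120:264,300:440],None,fx=3.5,fy=3.5,interpolation=cv2.INTER_CUBIC)
out=np.zeros((max(h.shape[0],p.shape[0]),h.shape[1]+p.shape[1],3),np.uint8)
out[:h.shape[0],:h.shape[1]]=h;out[:p.shape[0],h.shape[1]:]=p;print(out.shape)
cv2.imwrite('pics/c0.png',out)
```

```text
(504, 790, 3)
```

View pics/c0.png

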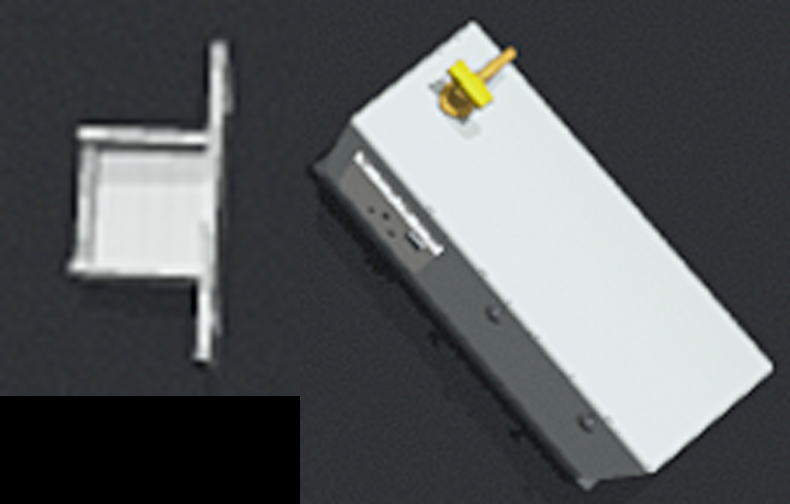

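Grey steel holder confirmed: its plate runs from (218,42) to (203,360) in the crop and the pocket opens to the left. The pedestal's top corners in the crop are (352,122), (652,472), (773,368) and (472,20). The stud heads are at (492,315) and (588,423).

Run:
```python
from h import *
np.set_printoptions(precision=4,suppress=True)
P=lambda x,y:((x-300+.5)/3.5-.5+300,(y+.5)/3.5-.5+120)
H=lambda x,y:((x+.5)/6-.5+182,(y+.5)/6-.5+185)
c=[atz('t0',*P(*k),.16) for k in((352,122),(652,472),(773,368),(472,20))]
c=np.array(c);print(c);print([np.linalg.norm(c[i]-c[i-1]) for i in range(4)])
y=c[1]-c[0]+c[2]-c[3];yaw=np.arctan2(y[1],y[0])-np.pi/2
ctr=c.mean(0);print('ped',ctr,np.degrees(yaw))
Rz=R.from_euler('z',yaw).as_matrix()
for s,px in((.101,(588,423)),(.009,(492,315))):
    w=Rz@[.064,s,0]+[ctr[0],ctr[1],.142];print('stud',w,proj('t0',w),P(*px))
a,b=[atz('t0',*H(*k),.07) for k in((218,42),(203,360))]
print('plate',a,b,np.linalg.norm(a-b)); 
w=[atz('t0',*H(*k),.05) for k in((80,132),(210,138),(75,268),(198,274))];print(np.array(w))
for n,(u,v) in dict(small=(122,187.5),big=(128,257.5)).items(): print(n,atz('t0',u,v,.118 if n=='small' else .152))
```

```text
[[ 0.655  -0.1904  0.16  ]
 [ 0.427  -0.3787  0.16  ]
 [ 0.494  -0.4608  0.16  ]
 [ 0.7259 -0.2721  0.16  ]]
[np.float64(0.10810248027100754), np.float64(0.2957900009141782), np.float64(0.10600065708946697), np.float64(0.29893740973219396)]
ped [ 0.5755 -0.3255  0.16  ] -230.653545946744
stud [ 0.4568 -0.34    0.142 ] [380.2457 241.5164] (381.92857142857144, 240.5)
stud [ 0.5279 -0.2817  0.142 ] [353.8309 210.3889] (354.5, 209.64285714285714)
plate [0.5814 0.0359 0.07  ] [0.4519 0.0397 0.07  ] 0.12958237780240114
[[0.5466 0.0934 0.05  ]
 [0.5444 0.0396 0.05  ]
 [0.4903 0.094  0.05  ]
 [0.4881 0.0436 0.05  ]]
small [0.5815 0.2584 0.118 ]
big [0.4178 0.2284 0.152 ]
```

```bash
python3 -m crank '[-30,-27,0,0,0,0,0,-60,-54,0,0,0,0,0,-90,-81,0,0,0,0,0,-120,-108,0,0,0,0,0,-150,-135,0,0,0,0,0]'
python3 -m crank '[-30,-27,0,0,0,0,0,-60,-54,0,0,0,0,0,-90,-81,0,0,0,0,0,-120,-108,0,0,0,0,0,-150,-135,0,0,0,0,0]'
python3 -m crank '[-30,-27,0,0,0,0,0,-60,-54,0,0,0,0,0,-90,-81,0,0,0,0,0,-120,-108,0,0,0,0,0,-150,-135,0,0,0,0,0]'
python3 -m crank '[-20,-18,0,0,0,7,0,-38,-36,0,0,0,14,0,-38,-36,0,0,0,21,0,-38,-36,0,0,0,28,0,-38,-36,0,0,0,35,0]'
python3 -m crank '[0,0,0,0,0,7,0,0,0,0,0,0,14,0,0,0,0,0,0,21,0,0,0,0,0,0,28,0,0,0,0,0,0,35,0]'
python3 -m crank '[0,0,0,0,0,4,0,0,0,0,0,0,8.3,0,0,0,0,0,0,8.3,0,0,0,0,0,0,8.3,0,0,0,0,0,0,8.3,0]'
python3 - <<'E'
from h import *
np.set_printoptions(precision=4,suppress=True)
print(robot.get_obs()['q'],snap('wrist','w0')['mount'])
d=np.load('pics/w0.npz');print(d['K'],d['E'])
E
```

```text
time: 0.52
position: [0.2593, 0.4404, 0.2472]
tool_rot: [0.116, 0.993, -0.0, -0.0]
ft_force: [0.2, -0.8, -0.8]
grip_width: 0.0869
grip_force: 0.0
time: 0.93
position: [0.3742, 0.2744, 0.2474]
tool_rot: [0.116, 0.993, -0.0, -0.0]
ft_force: [1.6, 0.4, -0.4]
grip_width: 0.0871
grip_force: 0.0
time: 1.35
position: [0.4891, 0.1083, 0.2474]
tool_rot: [0.116, 0.993, 0.0, -0.0]
ft_force: [-0.4, -0.2, -0.0]
grip_width: 0.087
grip_force: 0.0
time: 1.77
position: [0.5172, 0.0656, 0.247]
tool_rot: [0.413, 0.911, -0.0, -0.001]
ft_force: [-0.5, -0.7, -0.6]
grip_width: 0.0866
grip_force: 0.0
time: 2.18
position: [0.5169, 0.0665, 0.2472]
tool_rot: [0.667, 0.745, -0.0, -0.0]
ft_force: [-0.5, -0.1, 0.2]
grip_width: 0.0872
grip_force: 0.0
time: 2.6
position: [0.5171, 0.0665, 0.2474]
tool_rot: [0.717, 0.698, -0.0, -0.0]
ft_force: [-0.7, -0.1, -0.3]
grip_width: 0.087
grip_force: 0.0
[-0.0867  0.389   1.6906 -0.      1.0626 -0.0597] [[-0.0005 -0.9679 -0.2514  0.0693]
 [ 1.     -0.0005  0.     -0.0006]
 [-0.0001 -0.2514  0.9679 -0.138 ]
 [ 0.      0.      0.      1.    ]]
[[284.6039   0.     261.3384]
 [  0.     284.6039 195.7691]
 [  0.       0.       1.    ]] [[ 0.9996 -0.0265 -0.0073  0.5184]
 [-0.0274 -0.9675 -0.2513  0.1357]
 [-0.0004  0.2514 -0.9679  0.3854]
 [ 0.      0.      0.      1.    ]]
```

View pics/w0.png

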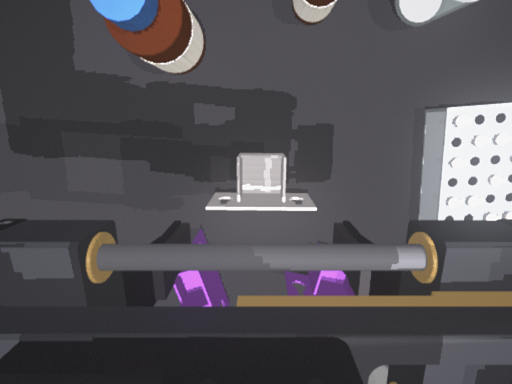

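The wrist view shows the grey holder's plate top edge at row 208, from column 207 to 315, with the pocket above it. The side walls' near ends are at columns 238 and 286.

Run:
```python
from h import *
np.set_printoptions(precision=4,suppress=True)
g=cv2.imread('pics/w0.png')[:,:,1].astype(float)
def edge(col,r0,r1,t=100): # sub-pixel lower bright edge
    s=g[:,col]
    for r in range(r1,r0,-1):
        if s[r-1]>t>=s[r]: return r-1+(s[r-1]-t)/(s[r-1]-s[r])+.0
c=np.arange(212,312,4);e=[edge(k,195,218) for k in c];m=[(k,x) for k,x in zip(c,e) if x]
k=np.polyfit(*np.array(m).T,1);print(k,np.array([x for _,x in m]))
r=206;print(r,g[r,200:216].round(),g[r,308:322].round())
L=atz('w0',207,np.polyval(k,207),.07);Rr=atz('w0',315,np.polyval(k,315),.07);print(L,Rr,np.linalg.norm(L-Rr))
print(g[175,230:245],g[175,280:294]);print(np.degrees(np.arctan2(*(Rr-L)[[1,0]])))
```

```text
[  0.0075 209.0887] [210.6667 210.6757 210.7222 210.7222 210.9385 210.9254 210.9429 210.9437
 210.931  210.9298 210.9298 210.9394 211.1429 211.125  210.9886 211.
 211.1111 210.9882 211.1818 211.5    211.4286 211.4211 211.3684 211.3684
 211.3333]
206 [ 88.  87.  88.  88.  87. 115. 183. 199. 200. 198. 198. 197. 197. 198.
 198. 198.] [152. 152. 153. 152. 152. 153. 151. 140. 105.  87.  89.  88.  87.  88.]
[0.4525 0.0377 0.07  ] [0.5778 0.0333 0.07  ] 0.12539874122613592
[ 65.  65.  65.  65.  64.  66. 107. 183. 189. 175. 134. 136. 167. 190.
 191.] [169. 133. 144. 194. 228. 219.  96.  67.  71.  71.  73.  71.  70.  71.]
-2.0174397784736384
```

```bash
python3 -m crank '[-1.5,0,40,0,0,0.4,0,-1.5,0,80,0,0,0.4,0,-1.5,0,115,0,0,0.4,0,-1.5,0,145,0,0,0.4,0,-1.5,0,165,0,0,0.4,0]'
python3 -m crank '[0,0,15,0,0,0,0,0,0,30,0,0,0,0,0,0,41,0,0,0,0,0,0,41,0,0,0,0,0,0,41,0,0,0,0]'
python3 -m crank '[0,0,0,0,0,0,255,0,0,0,0,0,0,255,0,0,0,0,0,0,255,0,0,0,0,0,0,255,0,0,0,0,0,0,255]' 45
python3 -m crank '[0,0,0,0,0,0,255,0,0,0,0,0,0,255,0,0,0,0,0,0,255,0,0,0,0,0,0,255,0,0,0,0,0,0,255]'
```

```text
time: 3.07
position: [0.5158, 0.065, 0.0798]
tool_rot: [0.719, 0.695, -0.001, -0.001]
ft_force: [0.5, -0.5, 0.7]
grip_width: 0.0873
grip_force: 0.0
time: 3.48
position: [0.5171, 0.0649, 0.0413]
tool_rot: [0.719, 0.695, -0.0, -0.0]
ft_force: [0.1, 0.6, -0.2]
grip_width: 0.0871
grip_force: 0.0
time: 3.9
position: [0.5175, 0.0649, 0.0421]
tool_rot: [0.72, 0.694, 0.0, 0.0]
ft_force: [-0.5, 0.2, -0.5]
grip_width: 0.061
grip_force: 0.0
time: 4.32
position: [0.5171, 0.065, 0.042]
tool_rot: [0.72, 0.694, -0.0, 0.0]
ft_force: [-0.2, 0.1, 6.0]
grip_width: 0.0578
grip_force: 45.0
```

```bash
python3 -m crank '[0,0,-10,0,0,0,255,0,0,-30,0,0,0,255,0,0,-60,0,0,0,255,0,0,-90,0,0,0,255,0,0,-120,0,0,0,255]'
python3 -m crank '[0,0,-30,0,0,0,255,0,0,-60,0,0,0,255,0,0,-85,0,0,0,255,-10,0,-98,0,0,0,255,-30,1,-98,0,0,0,255]'
python3 -m crank '[-30,1,0,0,0,0,255,-60,2,0,0,0,0,255,-90,3,0,0,0,0,255,-120,4,0,0,0,0,255,-150,5,0,0,0,0,255]'
python3 -m crank '[-30,1,0,0,0,0,255,-60,2,0,0,0,0,255,-90,3,0,0,0,0,255,-120,4,0,0,0,0,255,-150,5,0,0,0,0,255]'
python3 -m crank '[-30,1,0,0,0,-6,255,-57,2,0,0,0,-12,255,-72,3,0,0,0,-18,255,-77,4,0,0,0,-24,255,-77,4,0,0,0,-30,255]'
python3 -m crank '[0,0,0,0,0,-6,255,0,0,0,0,0,-11.4,255,0,0,0,0,0,-11.4,255,0,0,0,0,0,-11.4,255,0,0,0,0,0,-11.4,255]'
python3 - <<'E'
from h import *
np.set_printoptions(precision=4,suppress=True)
o=robot.get_obs();print(o['q'],o['position']);snap('wrist','w1')
E
```

```text
time: 4.73
position: [0.5165, 0.065, 0.1625]
tool_rot: [0.72, 0.694, -0.001, -0.001]
ft_force: [0.7, -0.1, -2.3]
grip_width: 0.0577
grip_force: 45.0
time: 5.15
position: [0.5184, 0.0361, 0.2633]
tool_rot: [0.719, 0.695, 0.003, 0.002]
ft_force: [0.4, -1.0, -1.5]
grip_width: 0.0575
grip_force: 45.0
time: 5.57
position: [0.5159, -0.1162, 0.2594]
tool_rot: [0.72, 0.694, -0.0, -0.001]
ft_force: [0.9, 0.7, -3.0]
grip_width: 0.058
grip_force: 45.0
time: 5.98
position: [0.5156, -0.2663, 0.2593]
tool_rot: [0.72, 0.694, -0.0, -0.001]
ft_force: [0.9, -0.2, -1.4]
grip_width: 0.0581
grip_force: 45.0
time: 6.4
position: [0.5171, -0.3442, 0.2589]
tool_rot: [0.514, 0.858, -0.0, -0.0]
ft_force: [0.6, 0.5, -2.8]
grip_width: 0.0576
grip_force: 45.0
time: 6.82
position: [0.5175, -0.342, 0.2593]
tool_rot: [0.429, 0.904, 0.0, -0.0]
ft_force: [-0.3, -0.6, -2.7]
grip_width: 0.0576
grip_force: 45.0
[-0.7639  0.5088  1.4316  0.      1.202  -1.449 ] [ 0.5175 -0.342   0.2593]
```

View pics/w1.png

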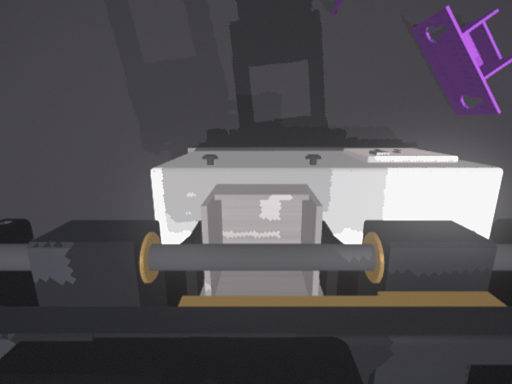

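The wrist view shows the stud heads at (210,157) and (313,157), the pedestal's front top edge at row 167, and the held pocket's front at row 187 between columns 203 and 321. I'll measure these to sub-pixel accuracy.

Run:
```python
from h import *
np.set_printoptions(precision=1,suppress=True,linewidth=200)
g=cv2.imread('pics/w1.png')[:,:,1].astype(float)
print(g[150:170,198:224].astype(int));print(g[150:170,301:327].astype(int))
print('edge');print(g[160:172,[165,180,240,260,280,335,350]].astype(int).T)
print(g[200,195:225].astype(int),g[200,300:330].astype(int))
print(g[190,145:160].astype(int),g[190,490:508].astype(int))
```

```text
[[ 98  99  99 100  99  99  98  98  99  99  99  98  98 100  99  98  98  99  98  98  99  98  98  98  98  99]
 [128 130 128 128 129 129 129 130 129 128 130 129 129 129 129 128 129 129 128 129 129 129 129 129 130 129]
 [138 138 138 139 139 138 139 138 139 138 139 139 139 139 139 139 138 139 139 139 138 139 139 139 138 138]
 [140 138 139 137 139 139 140 138 138 137 137 138 138 137 138 138 138 137 139 138 138 138 138 138 138 138]
 [138 138 139 138 138 138 134 115 105  99  99  98  98  99  99 100 108 120 137 139 139 138 138 138 139 138]
 [139 138 139 139 136 121 105  87  80  76  76  77  77  77  77  77  81  89 112 136 140 138 139 139 138 138]
 [137 138 138 135 120  93  81  78  80  80  81  82  81  80  79  78  76  75  84 112 137 139 139 138 138 138]
 [139 139 140 133 107  80  80  81  82  83  83  84  84  83  83  82  78  74  75  92 126 137 139 138 138 138]
 [139 139 138 133 104  84  85  86  86  85  85  86  88  86  83  84  84  83  85 100 123 136 140 138 138 138]
 [139 139 139 137 130 124 117 116 112  87  85  88  88  86  82  87 116 126 126 130 135 137 139 139 139 138]
 [139 139 139 140 138 138 135 
[... 3224 characters left out ...]
 175 177 180]
 [139 139 140 142 140 140 141 148 164 175 177 180]
 [138 138 140 140 139 139 141 148 166 174 177 180]
 [138 138 138 140 140 140 140 148 166 174 177 179]
 [138 138 141 139 140 138 139 147 165 173 177 179]
 [139 139 139 141 140 141 139 154 182 198 205 212]
 [141 140 143 142 142 142 142 156 183 198 202 211]]
[183 184 183 183 183 183 183 183 181 168 141 132 133 134 131 126 121 119 121 126 132 132 132 132 132 136 153 169 171 170] [166 165 147 131 131 132 131 131 131 123 119 119 124 129 133 132 133 135 148 175 184 183 182 184 183 182 183 182 183 183]
[ 81  83  82  82  83  81 101 181 247 247 247 247 247 247 247] [247 247 247 247 247 247 247 248 247 159 100  98  98  99  97  96  97  96]
```

Studs and held pocket are centred within about 0.2 mm along y, the yaw matches, and the face is at tool x = +32 mm. I'll stand off, lower, then insert in small steps.

```bash
python3 -m crank '[20,0,0,0,0,0,255,40,0,0,0,0,0,255,60,0,0,0,0,0,255,76,0,0,0,0,0,255,76,0,0,0,0,0,255]'
python3 -m crank '[0,0,20,0,0,0,255,0,0,45,0,0,0,255,0,0,70,0,0,0,255,0,0,92,0,0,0,255,0,0,107,0,0,0,255]'
python3 -m crank '[0,0,0,0,0,0,255,0,0,0,0,0,0,255,-2,0,0,0,0,0,255,-4,0,0,0,0,0,255,-5,0,0,0,0,0,255]'
python3 - <<'E'
from h import *
o=robot.get_obs();print(o['position'],o['ft_force'])
P=np.array([.5175,-.342,.2593]);M=R.from_quat([0.429,0.904,0,0]).as_matrix()
print(M.T@(o['position']-P)*1000, (M.T@R.from_quat(o['tool_rot']).as_matrix()).round(4))
a=snap('side','s1')['pixels'][170:340,250:400,::-1]
cv2.imwrite('pics/s1c.png',cv2.resize(a,None,fx=3.5,fy=3.5,interpolation=cv2.INTER_CUBIC))
E
```

```text
time: 7.28
position: [0.4669, -0.2801, 0.2593]
tool_rot: [0.428, 0.904, 0.001, -0.003]
ft_force: [-0.4, 0.5, -2.3]
grip_width: 0.0575
grip_force: 45.0
time: 7.7
position: [0.4695, -0.2837, 0.1507]
tool_rot: [0.428, 0.904, 0.0, -0.001]
ft_force: [-0.3, 0.7, -2.1]
grip_width: 0.0575
grip_force: 45.0
time: 8.12
position: [0.4739, -0.2886, 0.154]
tool_rot: [0.428, 0.904, -0.001, 0.002]
ft_force: [-0.5, 0.9, -2.6]
grip_width: 0.0578
grip_force: 45.0
[ 0.47387767 -0.28860825  0.15398537] [-0.50178435  0.91857874 -2.63168224]
[ 6.89462494e+01 -2.85196323e-02  1.05314628e+02] [[ 1.0e+00  2.2e-03 -3.8e-03]
 [-2.2e-03  1.0e+00  5.0e-04]
 [ 3.8e-03 -5.0e-04  1.0e+00]]
```

View pics/s1c.png

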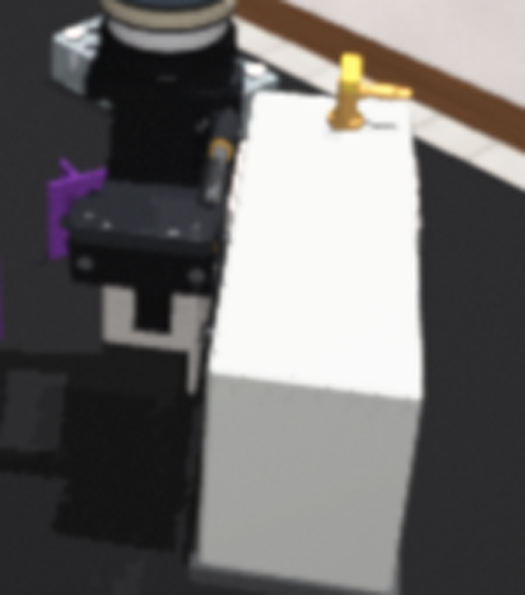

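The side view shows the holder upright at the face, with its plate (crop 193,350) just clear of the pedestal. Inserting now.

```bash
python3 -m crank '[0,0,0,0,0,0,255,-1,0,0,0,0,0,255,-2,0,0,0,0,0,255,-3,0,0,0,0,0,255,-4,0,0,0,0,0,255]'
python3 -m crank '[-1,0,0,0,0,0,255,-2,0,0,0,0,0,255,-2.5,0,0,0,0,0,255,-3,0,0,0,0,0,255,-3.5,0,0,0,0,0,255]'
python3 - <<'E'
from h import *
o=robot.get_obs();print(o['position'],o['ft_force'])
P=np.array([.5175,-.342,.2593]);M=R.from_quat([0.429,0.904,0,0]).as_matrix()
print(M.T@(o['position']-P)*1000, M.T@o['ft_force'])
E
```

```text
time: 8.58
position: [0.4753, -0.2906, 0.1526]
tool_rot: [0.428, 0.904, -0.0, 0.0]
ft_force: [-0.5, -0.1, -2.9]
grip_width: 0.0572
grip_force: 45.0
time: 9.0
position: [0.4775, -0.2933, 0.1525]
tool_rot: [0.428, 0.904, 0.0, -0.0]
ft_force: [-0.3, -0.1, -1.9]
grip_width: 0.058
grip_force: 45.0
[ 0.47745723 -0.29325488  0.15250257] [-0.25681526 -0.10951903 -1.87032307]
[ 63.08305734  -0.19401549 106.79742567] [ 0.07756504 -0.26820172  1.87032307]
```

```bash
python3 -m crank '[-0.5,0,0,0,0,0,255,-1,0,0,0,0,0,255,-1.5,0,0,0,0,0,255,-2,0,0,0,0,0,255,-2,0,0,0,0,0,255]'
python3 - <<'E'
from h import *
o=robot.get_obs()
P=np.array([.5175,-.342,.2593]);M=R.from_quat([0.429,0.904,0,0]).as_matrix()
print(M.T@(o['position']-P)*1000, M.T@o['ft_force'])
E
```

```text
time: 9.42
position: [0.4788, -0.2949, 0.1526]
tool_rot: [0.428, 0.904, -0.0, 0.0]
ft_force: [0.0, -0.5, -3.5]
grip_width: 0.058
grip_force: 45.0
[ 60.95806807  -0.18114133 106.72119465] [-0.35557107 -0.2796732   3.5085322 ]
```

```bash
python3 -m crank '[0,0,1,0,0,0,255,0,0,2.5,0,0,0,255,0,0,4,0,0,0,255,0,0,6,0,0,0,255,0,0,8,0,0,0,255]'
python3 - <<'E'
from h import *
o=robot.get_obs()
P=np.array([.5175,-.342,.2593]);M=R.from_quat([0.429,0.904,0,0]).as_matrix()
print(M.T@(o['position']-P)*1000, M.T@o['ft_force'])
E
```

```text
time: 9.83
position: [0.4786, -0.2947, 0.1443]
tool_rot: [0.428, 0.904, 0.0, -0.0]
ft_force: [0.2, -0.7, -2.7]
grip_width: 0.0578
grip_force: 45.0
[ 61.1831534   -0.21782453 115.00748458] [-0.72186153 -0.27192947  2.70834298]
```

```bash
python3 -m crank '[0,0,2,0,0,0,255,0,0,4,0,0,0,255,0,0,6,0,0,0,255,0,0,8,0,0,0,255,0,0,10,0,0,0,255]'
python3 -m crank '[0,0,1,0,0,0,255,0,0,2,0,0,0,255,0,0,3,0,0,0,255,0,0,3.5,0,0,0,255,0,0,4,0,0,0,255]'
python3 - <<'E'
from h import *
o=robot.get_obs()
P=np.array([.5175,-.342,.2593]);M=R.from_quat([0.429,0.904,0,0]).as_matrix()
print(M.T@(o['position']-P)*1000, M.T@o['ft_force'])
E
```

```text
time: 10.25
position: [0.4787, -0.2948, 0.1343]
tool_rot: [0.428, 0.904, 0.0, -0.0]
ft_force: [-0.1, 0.3, -2.2]
grip_width: 0.0579
grip_force: 45.0
time: 10.67
position: [0.4787, -0.2948, 0.1305]
tool_rot: [0.428, 0.904, -0.0, 0.0]
ft_force: [0.3, 0.3, -3.0]
grip_width: 0.0577
grip_force: 45.0
[ 61.06770986  -0.21043654 128.76905025] [0.07939613 0.41193087 2.97139099]
```

```bash
python3 -m crank '[0,0,0.5,0,0,0,255,0,0,1,0,0,0,255,0,0,1.2,0,0,0,255,0,0,1.5,0,0,0,255,0,0,1.5,0,0,0,255]'
python3 -m crank '[0,0,0.3,0,0,0,255,0,0,0.6,0,0,0,255,0,0,0.8,0,0,0,255,0,0,1,0,0,0,255,0,0,1,0,0,0,255]'
python3 - <<'E'
from h import *
o=robot.get_obs()
P=np.array([.5175,-.342,.2593]);M=R.from_quat([0.429,0.904,0,0]).as_matrix()
print(M.T@(o['position']-P)*1000, M.T@o['ft_force'],o['moment'])
E
```

```text
time: 11.08
position: [0.4789, -0.2949, 0.1296]
tool_rot: [0.428, 0.904, -0.0, 0.0]
ft_force: [-0.8, 2.0, 2.9]
grip_width: 0.0576
grip_force: 45.0
time: 11.5
position: [0.479, -0.2951, 0.1293]
tool_rot: [0.428, 0.904, -0.0, 0.001]
ft_force: [-2.7, 1.8, 8.8]
grip_width: 0.0578
grip_force: 45.0
[ 60.70258221  -0.17613123 130.03038744] [ 3.11691547 -0.93009412 -8.78271984] [-0.04269334  0.1578287  -0.07449337]
```

```bash
python3 -m crank '[0,0,0,0,0,0,150,0,0,0,0,0,0,100,0,0,0,0,0,0,0,0,0,0,0,0,0,0,0,0,0,0,0,0,0]'
python3 -m crank '[0,0,-5,0,0,0,0,0,0,-15,0,0,0,0,0,0,-35,0,0,0,0,0,0,-65,0,0,0,0,0,0,-100,0,0,0,0]'
python3 -m crank '[0,0,-35,0,0,0,0,0,0,-60,0,0,0,0,-20,0,-60,0,0,0,0,-40,0,-60,0,0,0,0,-50,0,-60,0,0,0,0]'
python3 - <<'E'
from h import *
o=robot.get_obs();print(o['q'],o['position']);
a=snap('wrist','w2')['pixels'][100:384,100:420,::-1]
b=snap('top','t1')['pixels'][130:270,300:440,::-1]
b=cv2.resize(b,None,fx=3,fy=3,interpolation=cv2.INTER_CUBIC)
out=np.zeros((420,740,3),np.uint8);out[:284,:320]=a;out[:,320:]=b
cv2.imwrite('pics/c2.png',out)
E
```

```text
time: 11.92
position: [0.4788, -0.2948, 0.1279]
tool_rot: [0.428, 0.904, 0.0, 0.0]
ft_force: [-0.1, 0.3, -0.4]
grip_width: 0.0702
grip_force: 0.0
time: 12.33
position: [0.4778, -0.294, 0.2282]
tool_rot: [0.428, 0.904, 0.001, -0.002]
ft_force: [1.0, -0.4, 0.3]
grip_width: 0.0864
grip_force: 0.0
time: 12.75
position: [0.5119, -0.3352, 0.2901]
tool_rot: [0.428, 0.904, -0.001, 0.002]
ft_force: [-0.1, -0.3, -0.7]
grip_width: 0.0867
grip_force: 0.0
[-7.62159525e-01  4.63873419e-01  1.42104710e+00 -1.68444932e-04
  1.25183462e+00 -1.44890846e+00] [ 0.51186146 -0.33521633  0.2900594 ]
```

View pics/c2.png

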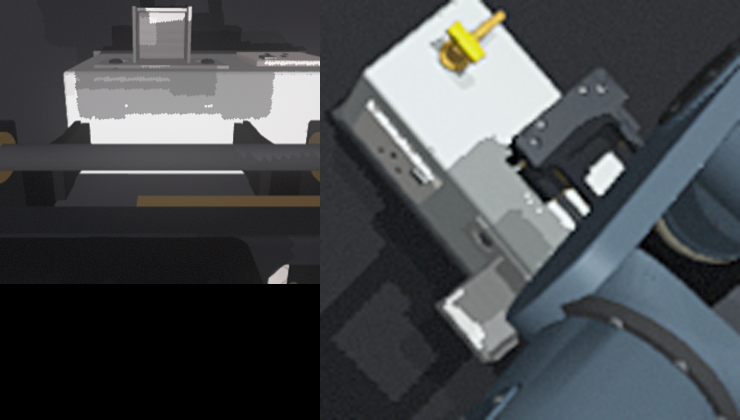

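The holder hangs flat: the stud heads at crop (118,61) and (207,61) are in front of its wings, and the pocket sits between them. Next I move over the small bottle.

```bash
python3 -m crank '[20,20,0,0,0,0,0,48,49,0,0,0,0,0,76,78,0,0,0,0,0,104,107,0,0,0,0,0,132,136,0,0,0,0,0]'
python3 -m crank '[28,29,0,0,0,0,0,56,58,0,0,0,0,0,84,87,0,0,0,0,0,112,116,0,0,0,0,0,140,145,0,0,0,0,0]'
python3 -m crank '[28,29,0,0,0,0,0,56,58,0,0,0,0,0,84,87,0,0,0,0,0,112,116,0,0,0,0,0,132,137,0,0,0,0,0]'
python3 -m crank '[11,12,0,0,0,0,0,11,12,0,0,0,0,0,11,12,0,0,0,0,0,11,12,0,0,0,0,0,11,12,0,0,0,0,0]'
python3 - <<'E'
from h import *
o=robot.get_obs();print(o['q'],o['position'],o['tool_rot']);snap('wrist','w3');print(proj('w3',np.array([.5815,.2584,.118])))
E
```

```text
time: 13.27
position: [0.5302, -0.1426, 0.2875]
tool_rot: [0.428, 0.904, 0.0, -0.002]
ft_force: [0.7, 0.1, -0.0]
grip_width: 0.087
grip_force: 0.0
time: 13.68
position: [0.5533, 0.0575, 0.2876]
tool_rot: [0.428, 0.904, -0.0, -0.001]
ft_force: [0.0, -0.6, 0.1]
grip_width: 0.0869
grip_force: 0.0
time: 14.1
position: [0.5755, 0.2474, 0.2875]
tool_rot: [0.427, 0.904, -0.0, -0.001]
ft_force: [0.8, 0.1, -0.1]
grip_width: 0.0869
grip_force: 0.0
time: 14.52
position: [0.5795, 0.2582, 0.2879]
tool_rot: [0.429, 0.903, -0.001, -0.0]
ft_force: [-1.0, -0.0, -0.6]
grip_width: 0.087
grip_force: 0.0
[ 2.43577920e-01  5.00959991e-01  1.36045058e+00 -6.59270318e-04
  1.28141403e+00 -4.41139422e-01] [0.5794667  0.2581982  0.28793237] [ 4.28602216e-01  9.03493034e-01 -6.34772863e-04 -2.76151023e-04]
[262.99755379 187.5378595 ]
```

View pics/w3.png

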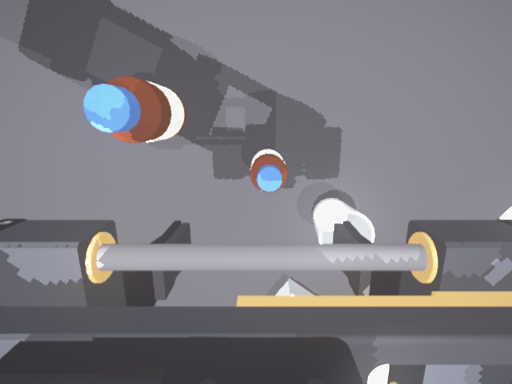

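The small bottle's cap is at (270,178), the large bottle's at (112,108) and the beaker near (343,215).

Run:
```python
from h import *
np.set_printoptions(precision=4,suppress=True)
a=cv2.imread('pics/w3.png').astype(int);m=((a[:,:,0]>150)&(a[:,:,2]<120)&(a[:,:,0]-a[:,:,2]>80)).astype(np.uint8)
n,l,s,c=cv2.connectedComponentsWithStats(m)
for i in range(1,n):
  if s[i,4]>80:
    print(s[i],c[i])
    if 240<c[i][0]<300: p=atz('w3',*(s[i,:2]+(s[i,2:4]-1)/2),.118);print('cap',p,togo(p))
b=atz('t0',124,138,.09);print('beaker',b,togo(b))
```

```text
[113  86  27  46 452] [129.9801 110.2168]
beaker [0.7095 0.267  0.09  ] [-75.4 106.3 198. ]
```

Run:
```python
from h import *
np.set_printoptions(precision=4,suppress=True)
a=cv2.imread('pics/w3.png').astype(int);print(a[178,270])
m=((a[:,:,0]-a[:,:,2]>60)).astype(np.uint8)
n,l,s,c=cv2.connectedComponentsWithStats(m)
for i in range(1,n):
  if s[i,4]>80:
    print(s[i],c[i])
    if 240<c[i][0]<300: p=atz('w3',*c[i],.118);print('cap',p,togo(p))
```

```text
[242 177 122]
[  83   83   57   50 2205] [110.7569 107.8571]
[257 165  25  27 545] [269.0404 178.0661]
cap [0.5799 0.2709 0.118 ] [  9.6   8.3 170. ]
```

Run:
```python
from h import *
np.set_printoptions(precision=4,suppress=True)
a=cv2.imread('pics/t0.png').astype(int)
m=((a[:,:,0]-a[:,:,2]>60)&(np.arange(512)<200)).astype(np.uint8)
n,l,s,c=cv2.connectedComponentsWithStats(m)
for i in range(1,n):
  if s[i,4]>30: print(s[i],c[i],atz('t0',*c[i],.118))
p=robot.get_obs();print(p['position'],p['tool_rot']);p=atz('w3',269,178.6,.118);print('cap',p,togo(p))
```

```text
[112 182  13  12 126] [117.9286 187.4444] [0.5815 0.2679 0.118 ]
[118 248  21  19 312] [127.7756 257.0609] [0.4198 0.237  0.118 ]
[0.5796 0.2583 0.2881] [ 0.4287  0.9035 -0.0005 -0.0002]
cap [0.5802 0.2704 0.118 ] [  9.    8.3 170. ]
```

```bash
python3 -m crank '[8.5,8,0,0,0,0,0,8.5,8,10,0,0,0,0,8.5,8,40,0,0,0,0,8.5,8,75,0,0,0,0,8.5,8,110,0,0,0,0]'
python3 -m crank '[0,0,30,0,0,0,0,0,0,55,0,0,0,0,0,0,75,0,0,0,0,0,0,90,0,0,0,0,0,0,97,0,0,0,0]'
python3 -m crank '[0,0,0,0,0,0,60,0,0,0,0,0,0,90,0,0,0,0,0,0,255,0,0,0,0,0,0,255,0,0,0,0,0,0,255]' 25
python3 -m crank '[0,0,0,0,0,0,255,0,0,0,0,0,0,255,0,0,0,0,0,0,255,0,0,0,0,0,0,255,0,0,0,0,0,0,255]'
```

```text
time: 14.98
position: [0.5809, 0.2719, 0.1772]
tool_rot: [0.428, 0.904, 0.001, 0.001]
ft_force: [0.2, -0.1, -0.0]
grip_width: 0.0872
grip_force: 0.0
time: 15.4
position: [0.5787, 0.2711, 0.0777]
tool_rot: [0.428, 0.904, -0.002, -0.002]
ft_force: [0.3, -0.1, 0.3]
grip_width: 0.0868
grip_force: 0.0
time: 15.82
position: [0.5812, 0.272, 0.0824]
tool_rot: [0.428, 0.904, 0.001, 0.001]
ft_force: [-0.6, -0.9, 0.3]
grip_width: 0.062
grip_force: 0.0
time: 16.23
position: [0.5805, 0.2717, 0.0816]
tool_rot: [0.428, 0.904, -0.0, 0.0]
ft_force: [-1.8, -1.7, 5.0]
grip_width: 0.0456
grip_force: 25.0
```

```bash
python3 -m crank '[0,0,-10,0,0,0,255,0,0,-30,0,0,0,255,0,0,-55,0,0,0,255,0,0,-80,0,0,0,255,0,0,-105,0,0,0,255]'
python3 -m crank '[0,0,-25,0,0,0,255,0,0,-50,0,0,0,255,0,0,-75,0,0,0,255,0,0,-93,0,0,0,255,0,0,-103,0,0,0,255]'
python3 -m crank '[-8,-9,0,0,0,0,255,-24,-28,0,0,0,0,255,-43,-50,0,0,0,0,255,-62,-72,0,0,0,0,255,-81,-94,0,0,0,0,255]'
python3 -m crank '[-20,-24,0,0,0,0,255,-40,-47,0,0,0,0,255,-60,-70,0,0,0,0,255,-80,-94,0,0,0,0,255,-100,-117,0,0,0,0,255]'
python3 -m crank '[-20,-24,0,0,0,0,255,-40,-47,0,0,0,0,255,-60,-70,0,0,0,0,255,-80,-94,0,0,0,0,255,-100,-117,0,0,0,0,255]'
python3 -m crank '[-20,-24,0,0,0,0,255,-40,-48,0,0,0,0,255,-58,-70,0,0,0,0,255,-73,-87,0,0,0,0,255,-83,-100,0,0,0,0,255]'
python3 -m crank '[-8,-8,0,0,0,0,255,-10,-10,0,0,0,0,255,-10,-10,0,0,0,0,255,-10,-10,0,0,0,0,255,-10,-10,0,0,0,0,255]'
python3 - <<'E'
from h import *
print(togo([.4788,-.2948,.172]),robot.get_obs()['position']);snap('wrist','w4')
E
```

```text
time: 16.65
position: [0.5801, 0.2718, 0.1868]
tool_rot: [0.428, 0.904, -0.0, -0.0]
ft_force: [0.7, 0.3, -1.6]
grip_width: 0.0453
grip_force: 25.0
time: 17.07
position: [0.5813, 0.2722, 0.2921]
tool_rot: [0.428, 0.904, 0.002, 0.002]
ft_force: [-0.5, 1.3, -2.0]
grip_width: 0.0455
grip_force: 25.0
time: 17.48
position: [0.5573, 0.1477, 0.287]
tool_rot: [0.427, 0.904, -0.001, -0.002]
ft_force: [-0.8, -1.3, -2.0]
grip_width: 0.0459
grip_force: 25.0
time: 17.9
position: [0.5299, -0.0038, 0.2873]
tool_rot: [0.428, 0.904, -0.001, -0.002]
ft_force: [0.3, 0.5, -1.8]
grip_width: 0.0454
grip_force: 25.0
time: 18.32
position: [0.5028, -0.1549, 0.2873]
tool_rot: [0.428, 0.904, -0.0, -0.002]
ft_force: [-0.6, 0.2, -1.9]
grip_width: 0.0456
grip_force: 25.0
time: 18.73
position: [0.4784, -0.2833, 0.2872]
tool_rot: [0.429, 0.903, -0.0, -0.002]
ft_force: [0.3, 0.4, -1.8]
grip_width: 0.0456
grip_force: 25.0
time: 19.15
position: [0.4789, -0.2938, 0.2887]
tool_rot: [0.427, 0.904, 0.0, -0.001]
ft_force: [0.0, 0.3, -1.5]
grip_width: 0.045
grip_force: 25.0
[ -0.8  -0.8 116.7] [ 0.47894067 -0.29380608  0.28872437]
```

View pics/w4.png

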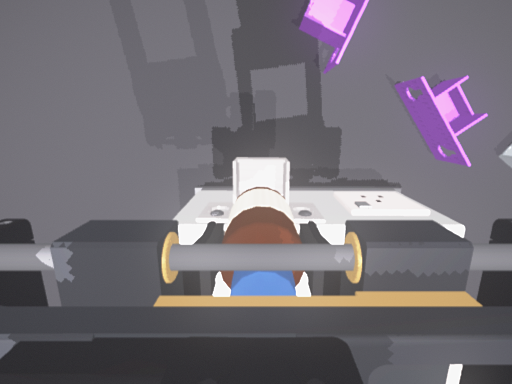

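The bottle's foot front edge is at about row 188 above the pocket, whose front is at row 158 and whose walls are at columns 234 and 290. I'll check their relative offset in x.

Run:
```python
from h import *
np.set_printoptions(precision=1,suppress=True,linewidth=180)
a=cv2.imread('pics/w4.png')
print(a[150:200,261].T.astype(int));print(a[150:200,240].T[1].astype(int)); print(a[175,225:300,1]);print(a[205,225:300,1])
T=robot.get_obs();M=R.from_quat(T['tool_rot']).as_matrix()
f=lambda x,y,z:proj('w4',T['position']+M@(np.array([x,y,0])/1000)+[0,0,z/1000-T['position'][2]]).round(1)
print('foot',f(23,0,288.7-81.6),f(23,0,292-81.6),f(20,0,210),'label20up',f(23,0,227))
for n,x,z in(('lipbot',29,87.5),('lipouttop',29,115.5),('lipintop',26,115.5),('floorback',-26,90.5),('sidetopfront',29,137.5)):print(n,f(x,28,z),f(x,0,z))
```

```text
[[ 94  96  96  96  96  97 104 166 204 228 242 243 244 244 243 243 244 244 244 244 247 247 247 247 247 247 247 247 247 247 247 247 247 247 248 251 231 116 152 230 239 238 238 238
  238 238 238 238 238 238]
 [ 92  93  92  93  93  94 101 163 202 228 241 243 243 243 243 243 243 244 243 244 247 247 247 247 247 247 247 247 247 247 247 247 247 247 248 251 232 126 166 237 242 242 242 242
  242 241 242 242 242 242]
 [ 94  96  96  95  96  97 104 169 209 231 243 244 245 245 245 245 245 245 245 245 247 247 247 247 247 247 247 247 247 247 247 247 247 247 248 250 240 154 190 241 244 244 244 243
  243 243 243 244 244 244]]
[ 89  87  88  90  89  88 101 189 214 234 242 243 244 244 244 244 244 244 244 243 244 245 245 245 245 244 244 244 243 243 243 245 249 249 248 248 248 248 248 249 247 244 245 242
 199 161 235 246 244 244]
[ 93  93  93  92  94  94  96 139 230 244 241 213 190 196 225 244 244 243 243 243 243 243 243 243 243 243 243 243 244 245 247 247 247 247 247 247 247 247 247 247 247 247 247 247
 247 247 247 247 247 247 244 243 243 243 243 243 244 241 201 192 202 232 244 243 189 110 109 101  99  98  97  98  98  98  97]
[213 212 211 210 212 211 211 217 234 241 242 241 242 243 243 243 243 243 243 244 244 244 243 243 244 244 245 247 248 249 249 244 247 248 249 250 252 252 251 251 251 251 251 250
 249 246 244 243 243 243 243 243 242 241 241 241 242 242 241 241 242 242 241 238 214 208 210 211 210 208 209 209 207 208 208]
foot [261.3 183. ] [261.3 183.9] [261.3 187.5] label20up [261.3 188.7]
lipbot [284.8 157.3] [261.3 157.3]
lipouttop [286.9 160.3] [261.3 160.4]
lipintop [286.8 163.1] [261.3 163.1]
floorback [284.1 202.5] [261.3 202.5]
sidetopfront [288.7 163.1] [261.3 163.2]
```

```bash
python3 -m crank '[1,-0.4,5,0,0,0,255,2.5,-0.4,15,0,0,0,255,2.5,-0.4,30,0,0,0,255,2.5,-0.4,45,0,0,0,255,2.5,-0.4,55,0,0,0,255]'
python3 -m crank '[0,0,0,0,0,0,255,0,0,0,0,0,0,255,0,0,0,0,0,0,255,0,0,0,0,0,0,255,0,0,0,0,0,0,255]'
python3 - <<'E'
from h import *
np.set_printoptions(precision=1,suppress=True,linewidth=180)
T=robot.get_obs();M=R.from_quat(T['tool_rot']).as_matrix();print(T['position'],togo([.4788,-.2948,.172]))
snap('wrist','w5');a=cv2.imread('pics/w5.png')
print(a[140:210,261,1].astype(int));print(a[140:210,240,1].astype(int));print(a[140:210,282,1].astype(int)); print(a[175,220:305,1])
z0=T['position'][2]*1000
f=lambda x,y,z:proj('w5',T['position']+M@(np.array([x,y,0])/1000)+[0,0,z/1000-T['position'][2]]).round(1)
print('foot',f(23,0,z0-81.6),f(20,0,z0-81.6),f(15.5,17,z0-81.6))
for n,x,z in(('lipbot',29,87.5),('lipouttop',29,115.5),('lipintop',26,115.5),('sidetopfront',29,137.5)):print(n,f(x,28,z),f(x,0,z))
E
```

```text
time: 19.62
position: [0.4764, -0.2922, 0.232]
tool_rot: [0.427, 0.904, 0.0, -0.001]
ft_force: [-0.2, 0.6, -2.1]
grip_width: 0.0455
grip_force: 25.0
time: 20.03
position: [0.4775, -0.2938, 0.2349]
tool_rot: [0.428, 0.904, -0.0, 0.001]
ft_force: [0.2, -0.2, -1.6]
grip_width: 0.0454
grip_force: 25.0
[ 0.5 -0.3  0.2] [-1.5  0.3 62.9]
[ 91  91  90  91  93  93  92  91  93  94  93  94  94  95  96  95  97  96  98  96  98  96  94 110 203 223 222 236 245 246 246 246 246 246 246 246 246 246 246 246 246 246 246 246
 247 250 212 120 179 245 246 245 245 245 245 245 245 245 245 245 245 245 245 245 247 251 237 113  92  97]
[ 89  89  88  89  90  90  91  91  90  91  92  93  92  93  93  93  94  93  95  94  95  94  95 126 207 222 223 241 246 246 246 246 246 246 246 246 246 246 246 246 246 246 246 246
 246 246 246 246 245 246 246 246 247 247 219 176 242 248 247 246 246 246 246 246 246 246 246 246 246 246]
[ 90  91  90  92  90  92  92  92  92  92  94  93  94  93  94  95  95  96  96  96  98 105 106 113 180 217 221 236 245 245 245 246 246 246 246 246 246 246 246 246 246 246 246 246
 246 246 246 245 245 245 246 246 246 247 247 230 210 237 245 245 245 245 245 245 245 246 245 245 245 246]
[ 94  95  95  95  97  93  98 176 252 247 246 241 212 203 206 217 241 247 246 246 246 246 246 246 246 246 246 246 246 246 246 246 246 246 246 246 246 246 246 246 246 246 246 246
 246 246 246 246 246 246 246 246 246 246 246 246 246 246 246 246 246 246 246 246 246 246 246 246 225 207 204 206 222 246 246 248 250 140  95 100 105 100  99  98  99]
foot [261.2 182.5] [261.2 186.3] [282.6 191.8]
lipbot [289.  163.1] [261.2 163.1]
lipouttop [291.9 167.5] [261.2 167.5]
lipintop [291.8 170.7] [261.2 170.7]
sidetopfront [294.6 171.6] [261.2 171.6]
```

```bash
python3 -m crank '[1,0.4,0,0,0,0,255,2,0.4,6,0,0,0,255,2,0.4,13,0,0,0,255,2,0.4,20,0,0,0,255,2,0.4,25,0,0,0,255]'
python3 -m crank '[0,0,0,0,0,0,255,0,0,2,0,0,0,255,0,0,4,0,0,0,255,0,0,7,0,0,0,255,0,0,10,0,0,0,255]'
python3 - <<'E'
from h import *
np.set_printoptions(precision=1,suppress=True,linewidth=180)
T=robot.get_obs();M=R.from_quat(T['tool_rot']).as_matrix();print(togo([.4788,-.2948,.172]),M.T@T['ft_force'])
snap('wrist','w6');a=cv2.imread('pics/w6.png')
print(a[150:215,261,1].astype(int))
z0=T['position'][2]*1000
f=lambda x,y,z:proj('w6',T['position']+M@(np.array([x,y,0])/1000)+[0,0,z/1000-T['position'][2]]).round(1)
print('foot',f(23,0,z0-81.6),f(20,0,z0-81.6))
for n,x,z in(('lipbot',29,87.5),('lipouttop',29,115.5),('lipintop',26,115.5),('sidetopfront',29,137.5)):print(n,f(x,28,z),f(x,0,z))
E
```

```text
time: 20.5
position: [0.4757, -0.2912, 0.2077]
tool_rot: [0.428, 0.904, 0.0, -0.001]
ft_force: [0.0, -0.1, -2.3]
grip_width: 0.0456
grip_force: 25.0
time: 20.92
position: [0.4764, -0.2918, 0.199]
tool_rot: [0.428, 0.904, -0.0, 0.0]
ft_force: [-0.2, -0.4, -0.5]
grip_width: 0.0453
grip_force: 25.0
[-3.8  0.  27. ] [-0.2 -0.4  0.5]
[ 97  98  99  99 100 101  99 100 101 101 102 102 103 103 103 104 105 105 105 105 104 109 163 227 232 231 232 243 247 247 247 247 247 247 248 250 225 131 197 249 248 247 247 247
 247 247 247 247 247 247 247 247 247 247 248 251 247 124 101 105 103 105 104 104 103]
foot [261.2 182.7] [261.2 186.4]
lipbot [292.9 169. ] [261.2 169. ]
lipouttop [296.7 174.7] [261.2 174.7]
lipintop [296.5 178.4] [261.2 178.4]
sidetopfront [300.4 180.2] [261.1 180.3]
```

```bash
python3 -m crank '[0,0,3,0,0,0,255,0,0,7,0,0,0,255,0,0,11,0,0,0,255,0,0,15,0,0,0,255,0,0,18,0,0,0,255]'
python3 -m crank '[0,0,1,0,0,0,255,0,0,2.5,0,0,0,255,0,0,4,0,0,0,255,0,0,5,0,0,0,255,0,0,6,0,0,0,255]'
python3 - <<'E'
from h import *
T=robot.get_obs();M=R.from_quat(T['tool_rot']).as_matrix();print(togo([.4788,-.2948,.172]),M.T@T['ft_force'],T['moment'])
E
```

```text
time: 21.38
position: [0.476, -0.2916, 0.1805]
tool_rot: [0.428, 0.904, 0.0, -0.0]
ft_force: [0.3, 0.7, -1.8]
grip_width: 0.0454
grip_force: 25.0
time: 21.8
position: [0.4762, -0.2917, 0.175]
tool_rot: [0.428, 0.904, -0.0, 0.0]
ft_force: [-0.0, 0.1, -2.1]
grip_width: 0.0452
grip_force: 25.0
[-4.  0.  3.] [0.11648595 0.0772029  2.07012631] [-0.08059375 -0.0030649  -0.00237973]
```

```bash
python3 -m crank '[0,0,0.5,0,0,0,255,0,0,1,0,0,0,255,0,0,1.5,0,0,0,255,0,0,2,0,0,0,255,0,0,2.3,0,0,0,255]'
python3 -m crank '[0,0,0.3,0,0,0,255,0,0,0.6,0,0,0,255,0,0,0.9,0,0,0,255,0,0,1.2,0,0,0,255,0,0,1.2,0,0,0,255]'
```

```text
time: 22.22
position: [0.4762, -0.2917, 0.1727]
tool_rot: [0.428, 0.904, -0.0, 0.0]
ft_force: [-1.1, 0.0, -2.0]
grip_width: 0.0455
grip_force: 25.0
time: 22.63
position: [0.4763, -0.2918, 0.1718]
tool_rot: [0.428, 0.904, -0.0, 0.0]
ft_force: [0.3, 0.3, -1.1]
grip_width: 0.0455
grip_force: 25.0
```

```bash
python3 -m crank '[0,0,0.3,0,0,0,255,0,0,0.6,0,0,0,255,0,0,0.8,0,0,0,255,0,0,0.8,0,0,0,255,0,0,0.8,0,0,0,255]'
```

```text
time: 23.05
position: [0.4762, -0.2918, 0.1715]
tool_rot: [0.428, 0.904, -0.0, 0.0]
ft_force: [-1.3, 1.1, 4.6]
grip_width: 0.0453
grip_force: 25.0
```

Floor contact is felt at the expected height, so I release and retreat.

```bash
python3 -m crank '[0,0,0,0,0,0,110,0,0,0,0,0,0,100,0,0,0,0,0,0,60,0,0,0,0,0,0,0,0,0,0,0,0,0,0]'
python3 -m crank '[0,0,0,0,0,0,0,0,0,-5,0,0,0,0,0,0,-15,0,0,0,0,0,0,-35,0,0,0,0,0,0,-65,0,0,0,0]'
python3 -m crank '[0,0,-35,0,0,0,0,0,0,-70,0,0,0,0,20,20,-85,0,0,0,0,45,45,-85,0,0,0,0,72,72,-85,0,0,0,0]'
python3 -m crank '[25,28,0,0,0,0,0,50,56,0,0,0,0,0,75,84,0,0,0,0,0,95,108,0,0,0,0,0,95,108,0,0,0,0,0]'
python3 - <<'E'
from h import *
A=snap('side','s2')['pixels'][150:340,190:400,::-1];B=snap('top','t2')['pixels'][80:290,90:450,::-1]
A=cv2.resize(A,None,fx=1.9,fy=1.9);B=cv2.resize(B,None,fx=1.1,fy=1.1);a=cv2.resize(cv2.imread('pics/t2.png')[180:270,300:400],None,fx=3.9,fy=3.9,interpolation=cv2.INTER_CUBIC)
o=np.zeros((600,800,3),np.uint8);o[:A.shape[0],:A.shape[1]]=A;o[:351,405:795]=a;o[362:593,:396]=B;o=o
cv2.imwrite('pics/c3.png',o)
E
```

```text
time: 23.47
position: [0.4762, -0.2917, 0.1705]
tool_rot: [0.428, 0.904, 0.0, -0.0]
ft_force: [-0.3, -0.5, 0.1]
grip_width: 0.0654
grip_force: 0.0
time: 23.88
position: [0.475, -0.2906, 0.235]
tool_rot: [0.428, 0.904, 0.001, -0.003]
ft_force: [-0.3, 0.1, -0.3]
grip_width: 0.0861
grip_force: 0.0
time: 24.3
position: [0.487, -0.1908, 0.3236]
tool_rot: [0.429, 0.903, -0.0, 0.003]
ft_force: [0.0, 1.6, -0.6]
grip_width: 0.0875
grip_force: 0.0
time: 24.72
position: [0.5094, -0.0432, 0.3219]
tool_rot: [0.425, 0.905, 0.001, 0.0]
ft_force: [0.7, -0.7, -0.2]
grip_width: 0.0874
grip_force: 0.0
```

View pics/c3.png

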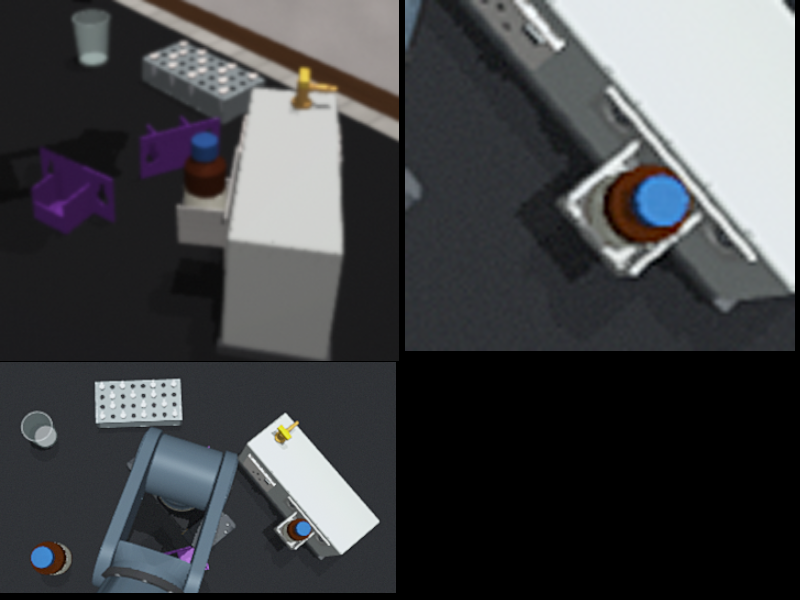

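The holder hangs flat on both studs, and the small bottle stands upright in its pocket (crop 650,205). The bystanders are unmoved and the arm is clear, so I'm handing in.

```bash
python3 -c "
from rig import robot;print(robot.hand_in())"
```

```text
the job is handed in; nothing more can be done
None
```

The steel holder hangs fully home on both studs, the small amber bottle stands upright on the pocket floor, the bystanders look unmoved, and I handed the job in at about 25 s; no verdict came back.

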